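# Close the gearbox on its dowels and hold it

## Task

Put the two-speed gearbox in neutral by turning its selector knob until the pointer clicks in at the ring mark; only then will the shift finger fit into the cover. Then set the loose cover on the case, both dowels in their holes and the round filler plug at the selector end, and press it down against the detent springs until it lies flush all round. Finish holding it pressed down like that, so that the bolts can be started, and leave the tools and the other things on the bench where they are.

Things in the scene. Friction and masses are not known exactly. Their poses are not given: they have to be found in the camera images.
- case_face (a point): Centre of the joint face of the gearbox case, the open aluminium lower half, fixed on a plywood board 156x278x18 mm. z up, y along the case towards its selector, x across it. The face is a level frame 120 (x) by 170 (y) mm round an opening of 80x126 mm, 80 mm above the bench. Two coil springs stand on it at (-50,0) and (+50,0) mm (x, y), two dowels at (+50,-74) and (-50,+74) mm.
- dowel_a (a point): Tip of the steel dowel at (+50,-74) mm (x, y) of case_face. Each dowel is 10 mm thick and stands 16 mm above the joint face; its top 4 mm taper to 5 mm.
- dowel_b (a point): Tip of the like steel dowel at (-50,+74) mm of case_face.
- spring_top (a point): Top of the detent spring at (-50,0) mm of case_face; the other is like it. Each stands 10 mm above the face and yields 0.75 N per mm: the bare cover floats on the two about 6 mm clear of the face, needs some 10 N more to go flush, and rises again if let go.
- shift_finger (a point): Top of the shift finger, a steel block 10x10 mm standing 13 mm above the joint face, moved by the selector: at (0,+30) mm of case_face in neutral, 14 mm further towards -y for each gear, towards +y for reverse. Out of neutral it misses its pocket and holds the cover up.
- selector_grip (a point): Grip point of the selector knob, on its vertical axis, at (0,+127) mm (x, y) and 32 mm above case_face. Black bar handle 44 mm long, 12 mm wide; its top is 11 mm above this point, its round 38 mm skirt 17 mm below, the 68 mm dial 25 mm below. It turns with the knob: x lies along the bar, the pointer (white line) is at the -x end.
- selector (a joint): Knob angle in rad, growing anticlockwise seen from above. Four detents 0.7 rad apart: -0.7 arrow mark (reverse), 0 ring mark (neutral, pointer towards -x of case_face), 0.7 one bar (first), 1.4 two bars (second); stops at -0.85 and 1.55. It starts in or near first or second. About 0.15 N m turns it from one detent to the next, and it is drawn in to the nearest mark.
- cover: Loose aluminium cover, 0.47 to 0.66 kg, lying on its joint face: plate 120 (x) by 170 (y) by 20 mm with a hump on top. Origin at the centre of the underside, z up, y towards the end with the round filler plug. In the underside dowel holes of 11.5 mm at (+50,-74) and (-50,+74) mm and a 15x15 mm pocket for the finger at (0,+30) mm, 17.5 mm deep. Seated, its origin and axes agree with case_face.
- cover_grip (a point): Where to grip the cover: centre of its hump, 40 mm above the underside, axes as the cover's. The hump is 48 mm wide (x), 112 mm long (y), its top 20 mm above and its foot 20 mm below this point; the filler plug on it is 9 mm high, at y = +36 mm. At y = 0 flat plate 36 mm wide lies on each side. Seated flush, this point is 40 mm above case_face. The cover starts within 0.4 rad of the world axes.
- bolt_1: M10 bolt with its nut, 45 mm long, 18 mm head, lying between the case and where the cover starts; bystander
- bolt_2: another such bolt; bystander
- bolt_3: another such bolt; bystander
- screw_jar: jar of screws with a red lid, 62 mm wide, 94 mm high, standing behind the work; bystander
- spark_plug: used spark plug, 23x68x20 mm, lying behind the work; bystander

How it is judged:
On the way, in this order (a step that is already met when the one before it is completed fails the run):
1. the selector rests at the ring mark (neutral) (value of joint selector between -0.12 and 0.12 rad), for 0.2 s.
2. the cover is on both dowels, the shift finger in its pocket (all of step 1 and horizontal distance between cover_grip and case_face below 0.003 m and angle between the y axis of cover_grip and the y axis of case_face, either way round below 0.05 rad and z of cover_grip in the frame of case_face below 0.05 m and angle between cover_grip's own z axis and vertical below 0.1 rad), for 0.1 s.
At the end, for the whole second after the job is handed in: Selector within 0.12 rad of neutral; cover on its dowels (within 3 mm, tilt under 0.02 rad, the plug at the selector end), its underside less than 2 mm above the joint face, the robot pressing or gripping it with more than 4 N, through the last second (all of step 1 and horizontal distance between cover_grip and case_face below 0.003 m and angle between the y axis of cover_grip and the y axis of case_face, either way round below 0.05 rad and z of cover_grip in the frame of case_face between 0.037 and 0.042 m and angle between cover_grip's own z axis and vertical below 0.02 rad and contact force between any of the fingers, the arm and cover above 4 N); the arm keeps its last pose, push and grip.
It fails at once if a bolt, the jar or the spark plug is shifted by more than 40 mm (distance of any of bolt_1, bolt_2, bolt_3, screw_jar, spark_plug from where it was at the start of the episode above 0.04 m).
It fails at once if the cover is tipped over (tilted more than 0.7 rad) (angle between cover_grip's own z axis and vertical above 0.7 rad).
It also fails if it takes over 61 s, if anything falls off the work surface, if the arm or the gripper's body presses on something with over 40 N, if the wrist force passes 120 N, or if a joint passes its speed limit or range.

## Robot

A 6-joint arm with a two-finger parallel gripper is mounted at the origin on a cart in front of the work surface, level with it; the furniture and walls round the work are solid. World frame = base frame: x ahead of the robot, y to its left, z up, the work surface at z = 0. Lengths are in m, angles in rad, forces in N, time in s.
With the tool pointing down it reaches from about 0.35 to 0.975 m from the base axis. Payload 4.9 kg.
Tool frame: the origin (TCP) lies at the very end of the fingers, on their centre line; the grasp point (between the pads) lies 19 mm behind it; z points along the fingers, y is the line along which they close (so a half turn about z gives the same grasp; the last joint's range is limited). The gripper opens to 85 mm and grips with 20 to 120 N. Pads are 22 mm wide; open, the fingers measure 114 mm over their backs; the gripper's body (76 mm by 85 mm) begins 54 mm behind the grasp point. The pads swing forward as they close: fully open they stand 13 mm farther back than shut.
Start: joints at [1.152, 0.053, 1.613, -0, 1.476, -0.119], TCP at [0.185, 0.597, 0.199] pointing down, gripper open.
Joint ranges: [-3.01, 3.01], [-1.01, 2.22], [0.06, 2.58], [-1.02, 4.17], [0.09, 2.62], [-3.14, 3.14]. Speed limits (rad/s): [2.57, 2.57, 3.14, 3.14, 3.14, 3.14].

## Interface

Orientations are given as a unit quaternion [x, y, z, w].
In Python, from bench import arm gives the robot as it stands.
- The arm moves only by the tool servo_tool, never from a script. Its argument "moves" is a list of rows, each an object of numbers: "claw": the finger opening in m, from 0 to 0.0854; "tx", "ty", "tz": the shift along the tool's x, y, z in m; "rx", "ry", "rz": the turn, a rotation vector about the tool's x, y, z in rad. A call has 1 to 20 rows; each row is the pose to reach, as a shift and turn from the pose commanded when the call began, along the tool's axes at that moment; what a row does not reach only later rows make up. A row lasts 1/8 s, in which the tool goes at most 62.5 mm and 10.7 degrees, less where a joint would pass 70% of its speed; a pose out of reach is approached as far as the arm can. A call with a gripper value outside its range is refused whole. The fingers move at their own pace and stop on an object; the grip force is fixed at half the most. Time passes only in rows, so rows that repeat a pose let the fingers close. It gives the time, the measured TCP pose, the force, the opening and the grip force at its end, in the units of the state.
- arm.observe(): the state, without advancing time (a new reading comes with each control period).
- arm.camera(name): name is "scene" or "side" or "wrist"; returns a dict with "img" (400x640x3 uint8, red, green, blue), "camera_matrix" (3x3 intrinsics, pixels), "R" (3x3) and "t" (3): a world point X has camera coordinates R X + t. Camera axes: x right, y down, z forward; pixel columns grow to the right and rows downward; lengths in m; the calibration is good to about 2 mm. A picture is of the moment at which its call begins. There is no depth.
- arm.close_job(): hands the job in; it is judged then, once.
The state is a dict: "clock": time; "joints": joint angles; "qd": joint speeds; "joint_efforts": joint torques, N m; "ee_pos": TCP position; "tool_rot": TCP orientation; "ft_force": force on the tool from outside, world axes, zero at the start; "torque": the same for the moment, N m; "gripper_width": finger opening in m; "gripper_force": force on a finger pad.
Only numpy, scipy, OpenCV 4.12 (cv2) and the standard library are available. Lean on these libraries where they do the work, as an engineer would, in place of code of your own. Each camera call takes 0.05 s, during which the arm holds its last target. There are 200 camera calls.

## Working session

There is one attempt and no reset: what is moved stays moved. The work goes in short steps, Python scripts to look and compute and a tool call to move; the robot and the scene stay as the last step left them, time stands still between calls to the robot, and variables do not carry over. Pictures are saved under pics/ and viewed, at most 10 in all, crops included, and the job is handed in when it is done.

Besides the shell and the picture viewer there is one more tool, called after "Emit:" by a JSON object that holds its "name" and its "arguments", one argument or row to a line. servo_tool: Moves the arm, as the interface text tells. Its arguments: {"type":"object","properties":{"moves":{"type":"array","items":{"type":"object","properties":{"claw":{"type":"number"},"tx":{"type":"number"},"ty":{"type":"number"},"tz":{"type":"number"},"rx":{"type":"number"},"ry":{"type":"number"},"rz":{"type":"number"}}}}},"required":["moves"]}

```bash
mkdir -p pics
cat > h.py <<'E'
from bench import arm
import cv2, numpy as np
from scipy.spatial.transform import Rotation as Ro
def snap(n,f):
    c=arm.camera(n); np.savez('pics/'+f+'.npz',**{k:c[k] for k in('img','camera_matrix','R','t')})
    cv2.imwrite('pics/'+f+'.png',c['img'][:,:,::-1]); return c
def load(f): return np.load('pics/'+f+'.npz')
def ray(c,u,v,z):
    d=c['R'].T@np.linalg.inv(c['camera_matrix'])@[u,v,1]; o=-c['R'].T@c['t']
    return o+d*(z-o[2])/d[2]
def proj(c,X):
    p=c['camera_matrix']@(c['R']@np.array(X,float)+c['t']); return p[:2]/p[2]
def tool(dw):
    s=arm.observe(); return Ro.from_quat(s['tool_rot']).inv().apply(dw)
E
python3 - <<'E'
from h import *
a=snap('scene','s0');b=snap('side','d0');w=snap('wrist','w0')
cv2.imwrite('pics/sd.png',cv2.resize(np.vstack([a['img'],b['img']])[:,:,::-1],None,fx=.75,fy=.75))
for c in(a,b,w):print(-c['R'].T@c['t'],c['camera_matrix'][0,0])
s=arm.observe();print(s)
E
```

```text
[ 0.02229454 -0.528633    0.67234732] 404.12548936818786
[ 0.47002834 -0.88437464  0.80432543] 505.4903316635864
[0.11960783 0.61585816 0.37309499] 288.84561462607945
{'clock': 0.15, 'joints': array([ 1.15202153e+00,  5.32645212e-02,  1.61399283e+00, -1.07262344e-05,
        1.47598832e+00, -1.18947936e-01]), 'qd': array([ 0.00037669, -0.00305784, -0.0037061 ,  0.00063633, -0.00130961,
        0.0005743 ]), 'joint_efforts': array([ 3.97836693e-04, -3.94246316e+01, -3.70718765e+01, -1.11908762e-04,
        4.75334673e-03,  2.55349721e-05]), 'ee_pos': array([0.18434596, 0.5966261 , 0.1977002 ]), 'tool_rot': array([ 1.49351978e-01,  9.88783750e-01, -7.98234447e-04, -2.14402121e-04]), 'ft_force': array([-0.03271468,  0.10773018,  0.02507218]), 'torque': array([-0.0120138 , -0.08251052, -0.03194511]), 'gripper_force': 0.0, 'gripper_width': 0.085557092071608}
```

View pics/sd.png

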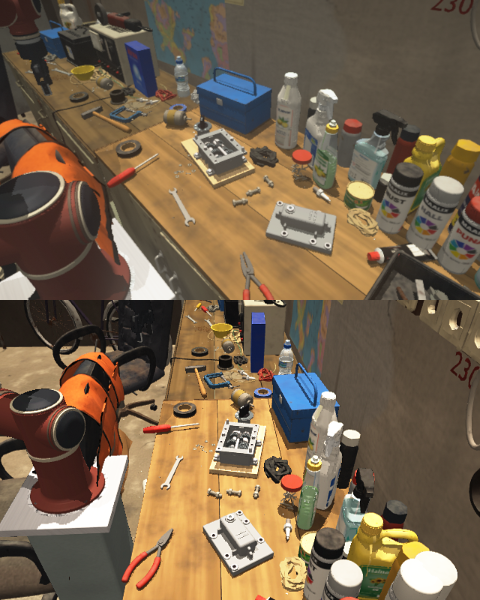

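The scene view has the case near (290,200) and the cover near (400,300). The side view has the case near (320,190) and the cover near (317,325). Next I'll enlarge both.

Run:
```python
from h import *
a=load('s0')['img'];b=load('d0')['img']
f=lambda im,x,y,w,h,W,H:cv2.resize(im[y:y+h,x:x+w],(W,H),interpolation=cv2.INTER_CUBIC)
L=np.hstack([f(b,260,120,120,150,400,500),f(b,250,255,120,150,400,500)])
cv2.imwrite('pics/c1.png',L[:,:,::-1])
L=np.hstack([f(a,240,155,120,100,400,333),f(a,340,255,120,100,400,333)])
cv2.imwrite('pics/c2.png',L[:,:,::-1])
```

```text
(no output)
```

View pics/c1.png

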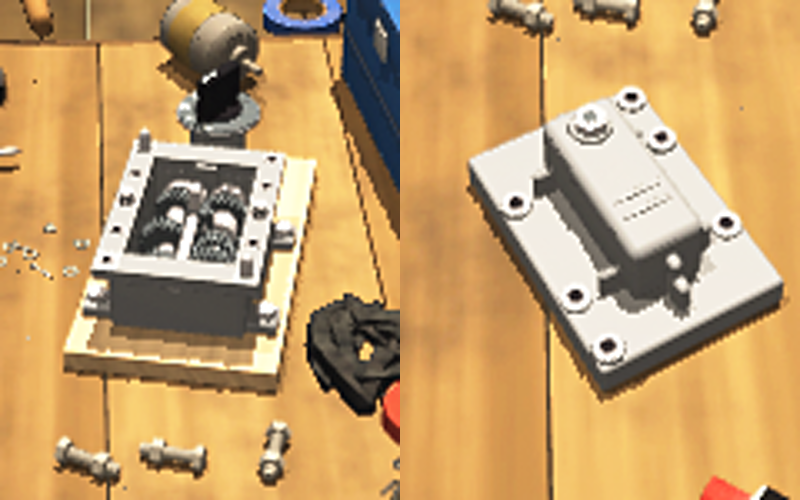

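View pics/c2.png

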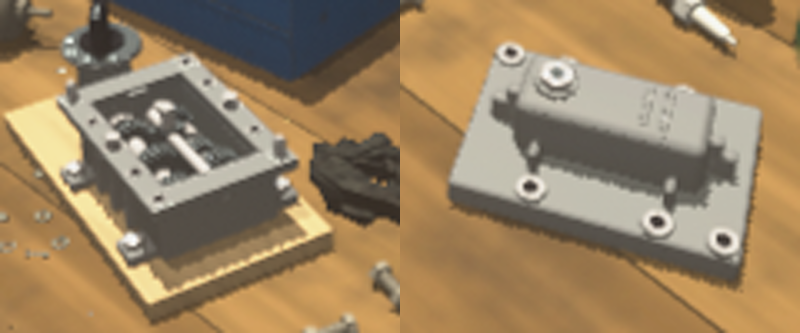

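Run:
```python
from h import *
d=load('d0');s=load('s0')
def P(c,pts,off,z): 
    r=np.array([ray(c,x/3.3333+off[0],y/3.3333+off[1],z)[:2] for x,y in pts]); print(r.round(4).tolist(),'mean',r.mean(0).round(4),'sides',[round(np.linalg.norm(r[i]-r[i-1]),3) for i in range(len(r))]); return r
print('case');P(d,[(132,143),(285,155),(262,280),(92,272)],(260,120),.08);P(s,[(62,98),(190,55),(298,160),(153,212)],(240,155),.08)
print('cover');P(d,[(70,160),(240,85),(383,285),(203,385)],(250,255),.02);P(s,[(50,185),(100,45),(362,108),(340,262)],(340,255),.02)
print('plug');P(d,[(190,116)],(250,255),.067);P(s,[(156,74)],(340,255),.067)
print('knob dial');P(d,[(220,112)],(260,120),.087);P(s,[(102,45)],(240,155),.087)
```

```text
case
[[0.4869, 0.217], [0.6045, 0.1946], [0.573, 0.0391], [0.4545, 0.0541]] mean [0.5297 0.1262] sides [np.float64(0.166), np.float64(0.12), np.float64(0.159), np.float64(0.119)]
[[0.4895, 0.2222], [0.6011, 0.1989], [0.565, 0.0353], [0.4515, 0.063]] mean [0.5268 0.1299] sides [np.float64(0.164), np.float64(0.114), np.float64(0.168), np.float64(0.117)]
cover
[[0.4172, -0.2002], [0.5234, -0.1442], [0.5943, -0.3012], [0.4904, -0.3596]] mean [ 0.5063 -0.2513] sides [np.float64(0.175), np.float64(0.12), np.float64(0.172), np.float64(0.119)]
[[0.4117, -0.1944], [0.5178, -0.1405], [0.5941, -0.2888], [0.4893, -0.3416]] mean [ 0.5032 -0.2413] sides [np.float64(0.166), np.float64(0.119), np.float64(0.167), np.float64(0.117)]
plug
[[0.4896, -0.2116]] mean [ 0.4896 -0.2116] sides [np.float64(0.0)]
[[0.4882, -0.2071]] mean [ 0.4882 -0.2071] sides [np.float64(0.0)]
knob dial
[[0.5577, 0.2477]] mean [0.5577 0.2477] sides [np.float64(0.0)]
[[0.5529, 0.2527]] mean [0.5529 0.2527] sides [np.float64(0.0)]
```

Emit:
{"name": "servo_tool", "arguments": {
  "moves": [
    {"tx":-0.469,"ty":-0.396,"tz":-0.072,"rz":1.47,"claw":0.0854},
    {"tx":-0.469,"ty":-0.396,"tz":-0.072,"rz":1.47},
    {"tx":-0.469,"ty":-0.396,"tz":-0.072,"rz":1.47},
    {"tx":-0.469,"ty":-0.396,"tz":-0.072,"rz":1.47},
    {"tx":-0.469,"ty":-0.396,"tz":-0.072,"rz":1.47},
    {"tx":-0.469,"ty":-0.396,"tz":-0.072,"rz":1.47},
    {"tx":-0.469,"ty":-0.396,"tz":-0.072,"rz":1.47},
    {"tx":-0.469,"ty":-0.396,"tz":-0.072,"rz":1.47},
    {"tx":-0.469,"ty":-0.396,"tz":-0.072,"rz":1.47},
    {"tx":-0.469,"ty":-0.396,"tz":-0.072,"rz":1.47},
    {"tx":-0.469,"ty":-0.396,"tz":-0.072,"rz":1.47},
    {"tx":-0.469,"ty":-0.396,"tz":-0.072,"rz":1.47},
    {"tx":-0.469,"ty":-0.396,"tz":-0.072,"rz":1.47}
  ]
}}

```text
invalid input
```

Run:
```python
from h import *
w=snap('wrist','w1')
X=lambda p,z,y=-.2:(np.array([.528,.128,0])+Ro.from_euler('z',y).apply([p[0],p[1],0])+[0,0,z])
print(-w['R'].T@w['t'])
for n,p,z in[('face',(0,0),.08),('da',(.05,-.074),.096),('db',(-.05,.074),.096),('knob',(0,.127),.123),('fing',(0,.03),.093)]:print(n,proj(w,X(p,z)).round(1))
cv2.imwrite('pics/w1b.png',cv2.resize(w['img'],(800,500),interpolation=cv2.INTER_CUBIC)[:,:,::-1])
s=arm.observe();print(s['clock'],s['ee_pos'],s['tool_rot'],s['joints'])
```

```text
[0.11962504 0.61589688 0.37324894]
face [ 83.3 494.2]
da [ 36.5 534.5]
db [115.3 480.2]
knob [151.5 528.8]
fing [ 96.6 504.3]
0.2 [0.18439432 0.59671407 0.19790973] [ 1.49349372e-01  9.88784263e-01 -6.41910636e-04 -1.86416638e-04] [ 1.15199334e+00  5.31376898e-02  1.61377377e+00  1.84533373e-05
  1.47601794e+00 -1.18984213e-01]
```

View pics/w1b.png

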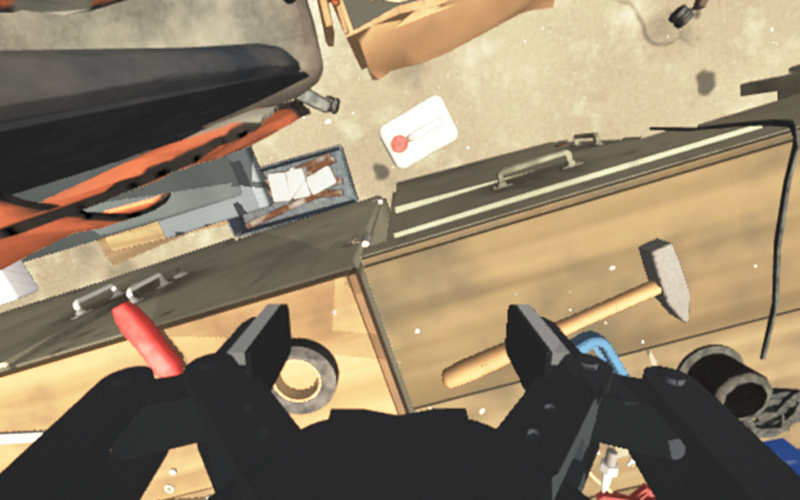

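The call was refused, so the arm hasn't moved. The picture only shows the start view, with the fingers at the lower edge. I'll try again with every key in each row.

Emit:
{"name": "servo_tool", "arguments": {
  "moves": [
    {"claw":0.085,"tx":-0.469,"ty":-0.396,"tz":-0.072,"rx":0,"ry":0,"rz":1.47},
    {"claw":0.085,"tx":-0.469,"ty":-0.396,"tz":-0.072,"rx":0,"ry":0,"rz":1.47},
    {"claw":0.085,"tx":-0.469,"ty":-0.396,"tz":-0.072,"rx":0,"ry":0,"rz":1.47},
    {"claw":0.085,"tx":-0.469,"ty":-0.396,"tz":-0.072,"rx":0,"ry":0,"rz":1.47},
    {"claw":0.085,"tx":-0.469,"ty":-0.396,"tz":-0.072,"rx":0,"ry":0,"rz":1.47},
    {"claw":0.085,"tx":-0.469,"ty":-0.396,"tz":-0.072,"rx":0,"ry":0,"rz":1.47},
    {"claw":0.085,"tx":-0.469,"ty":-0.396,"tz":-0.072,"rx":0,"ry":0,"rz":1.47},
    {"claw":0.085,"tx":-0.469,"ty":-0.396,"tz":-0.072,"rx":0,"ry":0,"rz":1.47},
    {"claw":0.085,"tx":-0.469,"ty":-0.396,"tz":-0.072,"rx":0,"ry":0,"rz":1.47},
    {"claw":0.085,"tx":-0.469,"ty":-0.396,"tz":-0.072,"rx":0,"ry":0,"rz":1.47},
    {"claw":0.085,"tx":-0.469,"ty":-0.396,"tz":-0.072,"rx":0,"ry":0,"rz":1.47},
    {"claw":0.085,"tx":-0.469,"ty":-0.396,"tz":-0.072,"rx":0,"ry":0,"rz":1.47},
    {"claw":0.085,"tx":-0.469,"ty":-0.396,"tz":-0.072,"rx":0,"ry":0,"rz":1.47}
  ]
}}

```text
clock: 1.82
ee_pos: [0.515, 0.0815, 0.2704]
tool_rot: [0.773, 0.634, -0.0, -0.0]
ft_force: [0.1, -0.1, -0.0]
gripper_width: 0.0849
gripper_force: 0.0
```

Run:
```python
from h import *
w=snap('wrist','w2')
X=lambda p,z,y=-.2:(np.array([.528,.128,0])+Ro.from_euler('z',y).apply([p[0],p[1],0])+[0,0,z])
print(-w['R'].T@w['t'])
for n,p,z in[('face',(0,0),.08),('da',(.05,-.074),.096),('db',(-.05,.074),.096),('knob',(0,.127),.123),('fing',(0,.03),.093)]:print(n,proj(w,X(p,z)).round(1))
i=w['img'][20:380,160:520]
cv2.imwrite('pics/w2b.png',cv2.resize(i,(600,600),interpolation=cv2.INTER_CUBIC)[:,:,::-1])
s=arm.observe();print(s['clock'],s['ee_pos'],s['tool_rot'],s['joints'])
```

```text
[0.52815593 0.14681767 0.44591769]
face [321.5 133.4]
da [361.1 194.7]
db [277.3  66.1]
knob [322.9   2.7]
fing [321.8 107.7]
1.875 [0.51501798 0.08153175 0.27046748] [ 7.73180606e-01  6.34185862e-01 -8.35902616e-05 -1.89990802e-04] [ 1.41036875e-02 -2.29680771e-01  1.75950029e+00  1.93138828e-04
  1.61214068e+00  2.10997743e-01]
```

View pics/w2b.png

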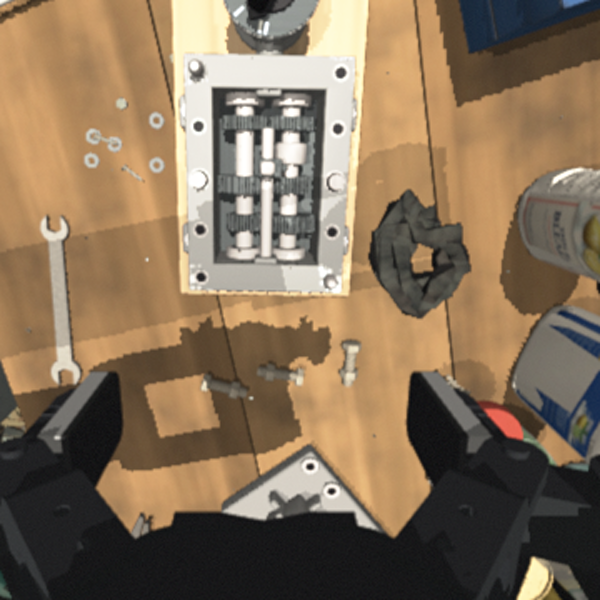

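Run:
```python
from h import *
w=load('w2')
q=lambda x,y,z:ray(w,160+x*.6,20+y*.6,z)
b=q(196,66,.096);a=q(331,281,.096);m=(a+b)/2
v=b-a;yaw=np.arctan2(v[1],v[0])-np.arctan2(.148,-.1)
print(a,b,np.linalg.norm(v),'exp .1786','ctr',m,'yaw',yaw)
k=m+Ro.from_euler('z',yaw).apply([0,.127,0]);print('knob',k)
print('tool',tool(np.array([k[0],k[1]-.01,.25])-arm.observe()['ee_pos']))
for p,z in[((183,52),.08),((354,57),.08),((350,292),.08),((181,293),.08)]:print(q(*p,z))
```

```text
[0.56046973 0.05388649 0.096     ] [0.49552373 0.21686076 0.096     ] 0.1754382972289934 exp .1786 ctr [0.52799673 0.13537362 0.096     ] yaw -0.21499709861744476
knob [0.5550915 0.2594497 0.096    ]
tool [0.17251061 0.00645997 0.02048417]
[0.48726241 0.23045003 0.08      ]
[0.60277495 0.20430988 0.08      ]
[0.57519896 0.03794615 0.08      ]
[0.44458273 0.06294686 0.08      ]
```

The wrist view shows the dowels at crop (196,66) and (331,281), 175 mm apart against the expected 179. That puts the case centre near (0.528,0.135) with a yaw of about -0.21. Next I'll go above the knob.

Emit:
{"name": "servo_tool", "arguments": {
  "moves": [
    {"claw":0.06,"tx":0.172,"ty":0.006,"tz":0.02,"rx":0,"ry":0,"rz":0},
    {"claw":0.06,"tx":0.172,"ty":0.006,"tz":0.02,"rx":0,"ry":0,"rz":0},
    {"claw":0.06,"tx":0.172,"ty":0.006,"tz":0.02,"rx":0,"ry":0,"rz":0},
    {"claw":0.06,"tx":0.172,"ty":0.006,"tz":0.02,"rx":0,"ry":0,"rz":0},
    {"claw":0.06,"tx":0.172,"ty":0.006,"tz":0.02,"rx":0,"ry":0,"rz":0}
  ]
}}

```text
clock: 2.5
ee_pos: [0.5549, 0.2483, 0.2506]
tool_rot: [0.773, 0.634, -0.0, 0.0]
ft_force: [0.3, -0.2, -1.0]
gripper_width: 0.0604
gripper_force: 0.0
```

Run:
```python
from h import *
w=snap('wrist','w3')
print(-w['R'].T@w['t'],proj(w,[.555,.2594,.123]),proj(w,[.4955,.2168,.096]))
i=w['img'][80:380,140:500]
cv2.imwrite('pics/w3b.png',cv2.resize(i,(720,600),interpolation=cv2.INTER_CUBIC)[:,:,::-1])
s=arm.observe();print(s['clock'],s['ee_pos'],s['tool_rot'],s['joints'])
```

```text
[0.56805574 0.31374243 0.42609306] [316.44960259 172.21551883] [275.04174212 211.93937764]
2.55 [0.55516051 0.24763292 0.25094249] [7.73699302e-01 6.33552963e-01 1.28865584e-05 1.81435282e-04] [ 2.97370720e-01 -1.33426679e-02  1.59335972e+00 -3.26037376e-04
  1.56141420e+00  4.95896449e-01]
```

View pics/w3b.png

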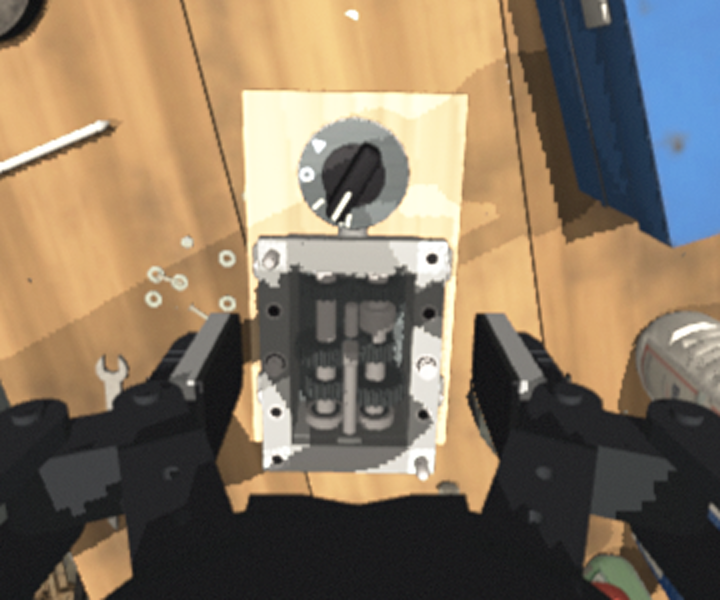

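Run:
```python
from h import *
w=load('w3')
q=lambda x,y,z:ray(w,140+x/2,80+y/2,z)
print('axis dial',q(355,174,.087))
a=q(338,218,.12);b=q(371,149,.12);print(a,b,np.linalg.norm(a-b),'mid',(a+b)/2,'ang',np.arctan2(*(b-a)[[1,0]]))
da=q(421,464,.096);db=q(270,257,.096);m=(da+db)/2;v=db-da
yaw=np.arctan2(v[1],v[0])-np.arctan2(.148,-.1)
print(da,db,np.linalg.norm(v),m,yaw,m+Ro.from_euler('z',yaw).apply([0,.127,0]))
c=[q(*p,.08) for p in[(254,240),(450,240),(436,470),(262,470)]];print(np.mean(c,0),c)
s=arm.observe();X=Ro.from_quat(s['tool_rot']).as_matrix();print('toolx ang',np.arctan2(X[1,0],X[0,0]))
```

```text
axis dial [0.55589505 0.25883268 0.087     ]
[0.54326366 0.24226325 0.12      ] [0.56796069 0.27557899 0.12      ] 0.0414714499915549 mid [0.55561217 0.25892112 0.12      ] ang 0.9328851534392901
[0.56131942 0.0608202  0.096     ] [0.49646516 0.22102962 0.096     ] 0.17283845347051366 [0.52889229 0.14092491 0.096     ] -0.20956831569696677 [0.55531307 0.26514625 0.096     ]
[0.52819576 0.1354608  0.08      ] [array([0.4858113, 0.229282 , 0.08     ]), array([0.60559973, 0.20555335, 0.08      ]), array([0.57049048, 0.04168969, 0.08      ]), array([0.45088154, 0.06531815, 0.08      ])]
toolx ang 1.3722735991951018
```

The dial centre is at crop (355,174), and the bar runs from (338,218) to (371,149), 41 mm long at 0.93 rad in the world frame. The pointer lies between one bar and two bars, so the knob is at about 1.14 rad. Now I'll grip the bar.

Emit:
{"name": "servo_tool", "arguments": {
  "moves": [
    {"claw":0.04,"tx":0.011,"ty":-0.0015,"tz":0.06,"rx":0,"ry":0,"rz":0.19},
    {"claw":0.04,"tx":0.011,"ty":-0.0015,"tz":0.1,"rx":0,"ry":0,"rz":0.37},
    {"claw":0.04,"tx":0.011,"ty":-0.0015,"tz":0.115,"rx":0,"ry":0,"rz":0.44},
    {"claw":0.04,"tx":0.011,"ty":-0.0015,"tz":0.149,"rx":0,"ry":0,"rz":0.44},
    {"claw":0.04,"tx":0.011,"ty":-0.0015,"tz":0.149,"rx":0,"ry":0,"rz":0.44},
    {"claw":0.0,"tx":0.011,"ty":-0.0015,"tz":0.149,"rx":0,"ry":0,"rz":0.44},
    {"claw":0.0,"tx":0.011,"ty":-0.0015,"tz":0.149,"rx":0,"ry":0,"rz":0.44},
    {"claw":0.0,"tx":0.011,"ty":-0.0015,"tz":0.149,"rx":0,"ry":0,"rz":0.44},
    {"claw":0.0,"tx":0.011,"ty":-0.0015,"tz":0.149,"rx":0,"ry":0,"rz":0.44},
    {"claw":0.0,"tx":0.011,"ty":-0.0015,"tz":0.149,"rx":0,"ry":0,"rz":0.44}
  ]
}}

```text
clock: 3.8
ee_pos: [0.5563, 0.2589, 0.1019]
tool_rot: [0.893, 0.449, 0.0, 0.0]
ft_force: [0.6, -0.0, -0.5]
gripper_width: 0.0004
gripper_force: 0.0
```

The fingers closed on nothing, so I'll take a look.

Run:
```python
from h import *
w=snap('wrist','w4');d=snap('side','d4');s=snap('scene','s4')
print(proj(w,arm.observe()['ee_pos']),proj(d,[.556,.259,.11]),proj(s,[.556,.259,.11]))
u,v=proj(w,arm.observe()['ee_pos']).astype(int)
f=lambda im,x,y,r:cv2.resize(im[max(y-r,0):y+r,max(x-r,0):x+r],(400,400),interpolation=cv2.INTER_CUBIC)
u2,v2=proj(s['a'] if 0 else s,[.556,.259,.13]).astype(int);u3,v3=proj(d,[.556,.259,.13]).astype(int)
A=f(w['img'],u,v,100);B=np.vstack([f(s['img'],u2,v2,45)[:300],f(d['img'],u3,v3,40)[:300]])
B=f(s['img'],u2,v2,45)
cv2.imwrite('pics/w4b.png',np.hstack([A,B])[:,:,::-1])
```

```text
[317.62140168 224.83092065] [325.20247761 143.89210788] [269.31149497 159.97828151]
```

View pics/w4b.png

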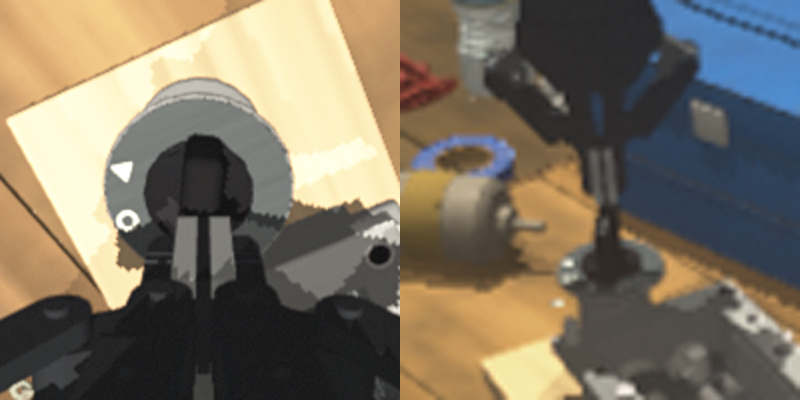

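Run:
```python
from h import *
s=load('s4');d=load('d4');w=load('w4')
u2,v2=proj(s,[.556,.259,.13]).astype(int);print(u2,v2)
for z in(.087,.095,.102,.112,.123,.13,.14):
  print(z,'crop',((proj(s,[.556,.259,z])-[u2-45,v2-45])*400/90).round()+[400,0],'wrist crop',(proj(w,[.556,.259,z])-[217,124])*2)
u3,v3=proj(d,[.556,.259,.13]).astype(int)
f=lambda im,x,y,r,o:cv2.resize(im[y-r:y+r,x-r:x+r],(o,o),interpolation=cv2.INTER_CUBIC)
c=[f(s['img'],u2,v2+5,24,400),f(d['img'],u3,v3+5,24,400)]
for k,cc,(u,v) in((0,s,(u2,v2)),(1,d,(u3,v3))):
  for z in(.087,.102,.123,.14):
    p=(proj(cc,[.556,.259,z])-[u-24,v+5-24])*400/48;cv2.circle(c[k],tuple(int(t) for t in p),4,(255,0,0),-1)
cv2.imwrite('pics/c4.png',np.hstack(c)[:,:,::-1])
```

```text
268 153
0.087 crop [609. 263.] wrist crop [200.38359805 186.55093999]
0.095 crop [608. 252.] wrist crop [200.28074461 194.4730843 ]
0.102 crop [607. 242.] wrist crop [200.18378741 201.94107924]
0.112 crop [606. 228.] wrist crop [200.03247623 213.59561461]
0.123 crop [604. 213.] wrist crop [199.84582366 227.97227179]
0.13 crop [603. 202.] wrist crop [199.71416093 238.11341222]
0.14 crop [601. 188.] wrist crop [199.50556729 254.18004993]
```

View pics/c4.png

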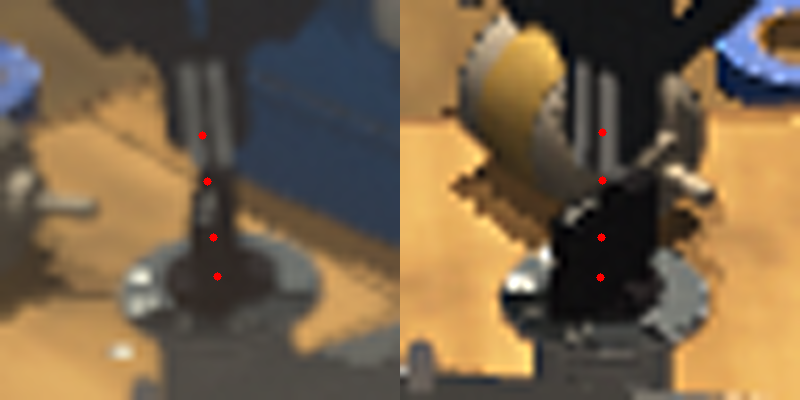

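The pads end at z≈0.128, just above the bar top at 0.123. So the fingertips really sit about 25 mm higher than the reported TCP. I'll open, go 12 mm lower, and close again.

Emit:
{"name": "servo_tool", "arguments": {
  "moves": [
    {"claw":0.04,"tx":0,"ty":0,"tz":0,"rx":0,"ry":0,"rz":0},
    {"claw":0.04,"tx":0,"ty":0,"tz":0,"rx":0,"ry":0,"rz":0},
    {"claw":0.04,"tx":0,"ty":0,"tz":0,"rx":0,"ry":0,"rz":0},
    {"claw":0.04,"tx":0,"ty":0,"tz":0.012,"rx":0,"ry":0,"rz":0},
    {"claw":0.04,"tx":0,"ty":0,"tz":0.012,"rx":0,"ry":0,"rz":0}
  ]
}}

```text
clock: 4.58
ee_pos: [0.555, 0.2583, 0.0877]
tool_rot: [0.893, 0.449, -0.002, -0.0]
ft_force: [-0.5, -0.2, -0.5]
gripper_width: 0.0399
gripper_force: 0.0
```

Emit:
{"name": "servo_tool", "arguments": {
  "moves": [
    {"claw":0.0,"tx":0,"ty":0,"tz":0,"rx":0,"ry":0,"rz":0},
    {"claw":0.0,"tx":0,"ty":0,"tz":0,"rx":0,"ry":0,"rz":0},
    {"claw":0.0,"tx":0,"ty":0,"tz":0,"rx":0,"ry":0,"rz":0},
    {"claw":0.0,"tx":0,"ty":0,"tz":0,"rx":0,"ry":0,"rz":0}
  ]
}}

```text
clock: 5.08
ee_pos: [0.555, 0.2596, 0.0898]
tool_rot: [0.893, 0.449, -0.001, -0.001]
ft_force: [-5.2, 2.1, 1.6]
gripper_width: 0.0062
gripper_force: 58.5
```

Emit:
{"name": "servo_tool", "arguments": {
  "moves": [
    {"claw":0.04,"tx":0,"ty":0,"tz":0,"rx":0,"ry":0,"rz":0},
    {"claw":0.04,"tx":0,"ty":0,"tz":0,"rx":0,"ry":0,"rz":0},
    {"claw":0.04,"tx":0,"ty":0,"tz":0.008,"rx":0,"ry":0,"rz":0},
    {"claw":0.04,"tx":0,"ty":0,"tz":0.008,"rx":0,"ry":0,"rz":0},
    {"claw":0.0,"tx":0,"ty":0,"tz":0.008,"rx":0,"ry":0,"rz":0},
    {"claw":0.0,"tx":0,"ty":0,"tz":0.008,"rx":0,"ry":0,"rz":0},
    {"claw":0.0,"tx":0,"ty":0,"tz":0.008,"rx":0,"ry":0,"rz":0},
    {"claw":0.0,"tx":0,"ty":0,"tz":0.008,"rx":0,"ry":0,"rz":0}
  ]
}}

```text
clock: 6.08
ee_pos: [0.555, 0.2599, 0.082]
tool_rot: [0.893, 0.449, -0.001, -0.001]
ft_force: [-5.1, 2.5, 1.7]
gripper_width: 0.01
gripper_force: 63.3
```

Emit:
{"name": "servo_tool", "arguments": {
  "moves": [
    {"claw":0.0,"tx":0,"ty":-0.001,"tz":0,"rx":0,"ry":0,"rz":0.15},
    {"claw":0.0,"tx":0,"ty":-0.001,"tz":0,"rx":0,"ry":0,"rz":0.3},
    {"claw":0.0,"tx":0,"ty":-0.001,"tz":0,"rx":0,"ry":0,"rz":0.45},
    {"claw":0.0,"tx":0,"ty":-0.001,"tz":0,"rx":0,"ry":0,"rz":0.6},
    {"claw":0.0,"tx":0,"ty":-0.001,"tz":0,"rx":0,"ry":0,"rz":0.75},
    {"claw":0.0,"tx":0,"ty":-0.001,"tz":0,"rx":0,"ry":0,"rz":0.9},
    {"claw":0.0,"tx":0,"ty":-0.001,"tz":0,"rx":0,"ry":0,"rz":1.05},
    {"claw":0.0,"tx":0,"ty":-0.001,"tz":0,"rx":0,"ry":0,"rz":1.15},
    {"claw":0.0,"tx":0,"ty":-0.001,"tz":0,"rx":0,"ry":0,"rz":1.15},
    {"claw":0.0,"tx":0,"ty":-0.001,"tz":0,"rx":0,"ry":0,"rz":1.15}
  ]
}}

```text
clock: 7.32
ee_pos: [0.5552, 0.2596, 0.0819]
tool_rot: [0.994, -0.108, -0.0, -0.0]
ft_force: [-2.8, 0.2, 3.2]
gripper_width: 0.0098
gripper_force: 63.3
```

Emit:
{"name": "servo_tool", "arguments": {
  "moves": [
    {"claw":0.05,"tx":0,"ty":0,"tz":0,"rx":0,"ry":0,"rz":0},
    {"claw":0.05,"tx":0,"ty":0,"tz":0,"rx":0,"ry":0,"rz":0},
    {"claw":0.05,"tx":0,"ty":0,"tz":0,"rx":0,"ry":0,"rz":0},
    {"claw":0.05,"tx":0,"ty":0,"tz":-0.06,"rx":0,"ry":0,"rz":0},
    {"claw":0.06,"tx":0.003,"ty":0.012,"tz":-0.168,"rx":0,"ry":0,"rz":-1.58},
    {"claw":0.06,"tx":0.003,"ty":0.012,"tz":-0.168,"rx":0,"ry":0,"rz":-1.58},
    {"claw":0.06,"tx":0.003,"ty":0.012,"tz":-0.168,"rx":0,"ry":0,"rz":-1.58},
    {"claw":0.06,"tx":0.003,"ty":0.012,"tz":-0.168,"rx":0,"ry":0,"rz":-1.58},
    {"claw":0.06,"tx":0.003,"ty":0.012,"tz":-0.168,"rx":0,"ry":0,"rz":-1.58},
    {"claw":0.06,"tx":0.003,"ty":0.012,"tz":-0.168,"rx":0,"ry":0,"rz":-1.58},
    {"claw":0.06,"tx":0.003,"ty":0.012,"tz":-0.168,"rx":0,"ry":0,"rz":-1.58},
    {"claw":0.06,"tx":0.003,"ty":0.012,"tz":-0.168,"rx":0,"ry":0,"rz":-1.58},
    {"claw":0.06,"tx":0.003,"ty":0.012,"tz":-0.168,"rx":0,"ry":0,"rz":-1.58},
    {"claw":0.06,"tx":0.003,"ty":0.012,"tz":-0.168,"rx":0,"ry":0,"rz":-1.58}
  ]
}}

```text
clock: 9.07
ee_pos: [0.5559, 0.2469, 0.2497]
tool_rot: [0.777, 0.629, 0.0, 0.0]
ft_force: [-0.2, -0.4, 0.5]
gripper_width: 0.0597
gripper_force: 0.0
```

Run:
```python
from h import *
w=snap('wrist','w5')
s=arm.observe();X=Ro.from_quat(s['tool_rot']).as_matrix();print(s['clock'],s['ee_pos'],'toolx ang',np.arctan2(X[1,0],X[0,0]))
# white pixels on the knob
im=w['img'].astype(int);c=proj(w,[.5552,.2593,.12]);print(c)
yy,xx=np.mgrid[:400,:640];m=(im.min(2)>170)&(np.hypot(xx-c[0],yy-c[1])<30)
n,l,st,ce=cv2.connectedComponentsWithStats(m.astype(np.uint8))
for i in range(1,n):
  if st[i,4]>4:print(st[i],ce[i],ray(w,*ce[i],.12)[:2]-[.5552,.2593])
print('tool->above cover',tool(np.array([.505,-.247,.22])-s['ee_pos']))
```

```text
9.125 [0.55590704 0.24691297 0.24969475] toolx ang 1.360371095633914
[315.28922695 170.95049499]
[294 148   8   9  47] [297.34042553 151.72340426] [-0.0141557   0.02386604]
[286 161  21  35 199] [292.67336683 180.27135678] [-0.02599014 -0.00489473]
[324 167  22  29 167] [336.88023952 184.94011976] [ 0.01966209 -0.0198217 ]
[295 171  17   3  48] [303.16666667 172.02083333] [-0.01293231  0.00155097]
[295 179   6   6  19] [297.52631579 181.26315789] [-0.02111695 -0.00704166]
[308 186   7   7  37] [311.08108108 188.81081081] [-0.00859317 -0.01825488]
[312 195   7   2  11] [315.27272727 195.63636364] [-0.00574651 -0.02670883]
[308 200  15   1  15] [315. 200.] [-0.00708071 -0.03150065]
tool->above cover [-0.49365026  0.05337646  0.02972724]
```

The pointer line is at pixel (303,172), level with the case's -x axis and towards the ring, so the knob is in neutral. Next I'll go above the cover.

Emit:
{"name": "servo_tool", "arguments": {
  "moves": [
    {"claw":0.085,"tx":-0.494,"ty":0.053,"tz":0.03,"rx":0,"ry":0,"rz":-0.63},
    {"claw":0.085,"tx":-0.494,"ty":0.053,"tz":0.03,"rx":0,"ry":0,"rz":-0.63},
    {"claw":0.085,"tx":-0.494,"ty":0.053,"tz":0.03,"rx":0,"ry":0,"rz":-0.63},
    {"claw":0.085,"tx":-0.494,"ty":0.053,"tz":0.03,"rx":0,"ry":0,"rz":-0.63},
    {"claw":0.085,"tx":-0.494,"ty":0.053,"tz":0.03,"rx":0,"ry":0,"rz":-0.63},
    {"claw":0.085,"tx":-0.494,"ty":0.053,"tz":0.03,"rx":0,"ry":0,"rz":-0.63},
    {"claw":0.085,"tx":-0.494,"ty":0.053,"tz":0.03,"rx":0,"ry":0,"rz":-0.63},
    {"claw":0.085,"tx":-0.494,"ty":0.053,"tz":0.03,"rx":0,"ry":0,"rz":-0.63},
    {"claw":0.085,"tx":-0.494,"ty":0.053,"tz":0.03,"rx":0,"ry":0,"rz":-0.63},
    {"claw":0.085,"tx":-0.494,"ty":0.053,"tz":0.03,"rx":0,"ry":0,"rz":-0.63}
  ]
}}

```text
clock: 10.38
ee_pos: [0.5051, -0.2474, 0.2196]
tool_rot: [0.544, 0.839, 0.0, -0.0]
ft_force: [0.7, 0.2, 0.4]
gripper_width: 0.085
gripper_force: 0.0
```

Run:
```python
from h import *
w=snap('wrist','w6')
s=arm.observe();X=Ro.from_quat(s['tool_rot']).as_matrix();print(s['clock'],s['ee_pos'],'toolx ang',np.arctan2(X[1,0],X[0,0]))
i=w['img'][80:380,140:500];k=load('w5')['img'][130:210,275:355]
o=cv2.resize(i,(720,600),interpolation=cv2.INTER_CUBIC)
o[400:,:200]=cv2.resize(k,(200,200),interpolation=cv2.INTER_CUBIC)
cv2.imwrite('pics/w6b.png',o[:,:,::-1])
```

```text
10.425 [ 0.5053318  -0.24652283  0.21973446] toolx ang 1.9916510040200441
```

View pics/w6b.png

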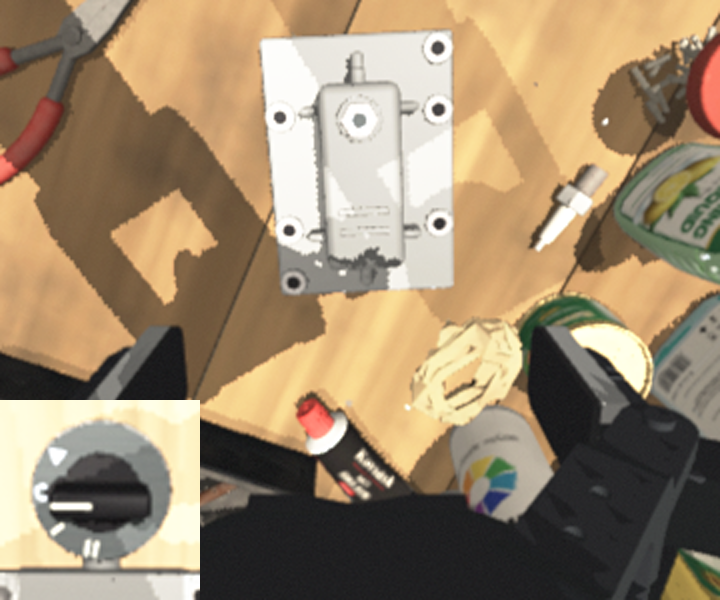

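The selector is in neutral, with its pointer at the ring. The cover's plate corners are at crop (262,38), (452,30), (455,288) and (281,293), and the plug is at (359,121).

Run:
```python
from h import *
w=load('w6')
q=lambda p,z:ray(w,140+p[0]/2,80+p[1]/2,z)[:2]
r=np.array([q(p,.02) for p in[(262,38),(452,30),(455,288),(281,293)]]);m=r.mean(0)
print(r,m,[np.linalg.norm(r[i]-r[i-1]) for i in range(4)])
v=r[1]-r[0]+r[2]-r[3];u=r[0]-r[3]+r[1]-r[2];print('yaw',np.arctan2(v[1],v[0]),np.arctan2(-u[0],u[1]))
h=np.array([q(p,.06) for p in[(320,85),(402,85),(405,260),(328,266)]]);print('hump',h.mean(0))
print('plug',q((359,121),.068)); 
for y in(.38,.40,.42,.44):print(y,m+Ro.from_euler('z',y).as_matrix()[:2,1]*.036)
```

```text
[[ 0.41481395 -0.18964922]
 [ 0.51946962 -0.13773851]
 [ 0.5968559  -0.2875212 ]
 [ 0.48853271 -0.34003808]] [ 0.50491804 -0.23873675] [np.float64(0.16748512428132623), np.float64(0.11682264492244032), np.float64(0.16859268155493212), np.float64(0.12038245775271496)]
yaw 0.45587285765198327 0.4663604149621863
hump [ 0.50448824 -0.23711394]
plug [ 0.48827676 -0.20797462]
0.38 [ 0.49156491 -0.20530483]
0.4 [ 0.49089898 -0.20557856]
0.42 [ 0.49023867 -0.20586555]
0.44 [ 0.48958422 -0.20616569]
```

Emit:
{"name": "servo_tool", "arguments": {
  "moves": [
    {"claw":0.085,"tx":0.0074,"ty":0.003,"tz":0.06,"rx":0,"ry":0,"rz":-0.035},
    {"claw":0.085,"tx":0.0074,"ty":0.003,"tz":0.12,"rx":0,"ry":0,"rz":-0.035},
    {"claw":0.085,"tx":0.0074,"ty":0.003,"tz":0.16,"rx":0,"ry":0,"rz":-0.035},
    {"claw":0.085,"tx":0.0074,"ty":0.003,"tz":0.18,"rx":0,"ry":0,"rz":-0.035},
    {"claw":0.085,"tx":0.0074,"ty":0.003,"tz":0.19,"rx":0,"ry":0,"rz":-0.035},
    {"claw":0.085,"tx":0.0074,"ty":0.003,"tz":0.19,"rx":0,"ry":0,"rz":-0.035}
  ]
}}

```text
clock: 11.18
ee_pos: [0.5057, -0.2392, 0.0306]
tool_rot: [0.529, 0.849, 0.0, 0.001]
ft_force: [0.1, -0.8, 0.1]
gripper_width: 0.0846
gripper_force: 0.0
```

Run:
```python
from h import *
w=snap('wrist','w7');d=snap('side','d7');s=snap('scene','s7')
o=arm.observe();print(o['clock'],o['ee_pos'],o['ft_force'])
y=Ro.from_quat(o['tool_rot']).as_matrix()[:,1]
def f(c,r,n):
  u,v=proj(c,o['ee_pos']).astype(int);im=c['img'].copy()
  im=cv2.copyMakeBorder(im,r,r,r,r,cv2.BORDER_CONSTANT)[v:v+2*r,u:u+2*r];im=cv2.resize(im,(400,400),interpolation=cv2.INTER_CUBIC)
  for sg in(-1,1):
   for z in(.02,.04,.06):
    p=(proj(c,o['ee_pos']*[1,1,0]+sg*.045*y*[1,1,0]+[0,0,z])-[u-r,v-r])*200/r
    cv2.circle(im,tuple(int(t) for t in p),3,(255,0,0),-1)
  return im
cv2.imwrite('pics/c7.png',np.hstack([f(s,38,0),f(d,38,0)])[:,:,::-1])
```

```text
11.325 [ 0.50624207 -0.24005623  0.03169566] [0.18303021 0.28822697 0.61551137]
```

Emit:
{"name": "servo_tool", "arguments": {
  "moves": [
    {"claw":0.085,"tx":0,"ty":0,"tz":0.007,"rx":0,"ry":0,"rz":0},
    {"claw":0.085,"tx":0,"ty":0,"tz":0.015,"rx":0,"ry":0,"rz":0},
    {"claw":0.085,"tx":0,"ty":0,"tz":0.015,"rx":0,"ry":0,"rz":0},
    {"claw":0.085,"tx":0,"ty":0,"tz":0.015,"rx":0,"ry":0,"rz":0}
  ]
}}

```text
clock: 11.82
ee_pos: [0.5047, -0.2392, 0.0145]
tool_rot: [0.529, 0.849, -0.0, -0.0]
ft_force: [-0.8, 0.7, -0.5]
gripper_width: 0.0845
gripper_force: 0.0
```

Emit:
{"name": "servo_tool", "arguments": {
  "moves": [
    {"claw":0.085,"tx":0,"ty":0,"tz":0.005,"rx":0,"ry":0,"rz":0},
    {"claw":0.085,"tx":0,"ty":0,"tz":0.01,"rx":0,"ry":0,"rz":0},
    {"claw":0.085,"tx":0,"ty":0,"tz":0.01,"rx":0,"ry":0,"rz":0},
    {"claw":0.085,"tx":0,"ty":0,"tz":0.01,"rx":0,"ry":0,"rz":0}
  ]
}}

```text
clock: 12.32
ee_pos: [0.5049, -0.2393, 0.0047]
tool_rot: [0.529, 0.849, 0.0, -0.0]
ft_force: [0.6, -0.5, 0.6]
gripper_width: 0.085
gripper_force: 0.0
```

Emit:
{"name": "servo_tool", "arguments": {
  "moves": [
    {"claw":0.085,"tx":0,"ty":0,"tz":0.005,"rx":0,"ry":0,"rz":0},
    {"claw":0.085,"tx":0,"ty":0,"tz":0.009,"rx":0,"ry":0,"rz":0},
    {"claw":0.085,"tx":0,"ty":0,"tz":0.009,"rx":0,"ry":0,"rz":0},
    {"claw":0.085,"tx":0,"ty":0,"tz":0.009,"rx":0,"ry":0,"rz":0}
  ]
}}

```text
clock: 12.82
ee_pos: [0.5049, -0.2393, -0.0044]
tool_rot: [0.529, 0.849, -0.0, -0.0]
ft_force: [0.5, 0.5, -0.5]
gripper_width: 0.0851
gripper_force: 0.0
```

Emit:
{"name": "servo_tool", "arguments": {
  "moves": [
    {"claw":0.03,"tx":0,"ty":0,"tz":0,"rx":0,"ry":0,"rz":0},
    {"claw":0.03,"tx":0,"ty":0,"tz":0,"rx":0,"ry":0,"rz":0},
    {"claw":0.03,"tx":0,"ty":0,"tz":0,"rx":0,"ry":0,"rz":0},
    {"claw":0.03,"tx":0,"ty":0,"tz":0,"rx":0,"ry":0,"rz":0},
    {"claw":0.03,"tx":0,"ty":0,"tz":0,"rx":0,"ry":0,"rz":0}
  ]
}}

```text
clock: 13.45
ee_pos: [0.505, -0.2396, -0.0038]
tool_rot: [0.529, 0.849, -0.0, 0.0]
ft_force: [-1.7, -0.6, 2.8]
gripper_width: 0.0471
gripper_force: 65.0
```

The hump is gripped at a 47 mm opening. I'll lift, then carry the cover over the case. The knob-grip position and the camera agree on a case centre of about (0.528,0.1355) and a yaw of -0.208.

Emit:
{"name": "servo_tool", "arguments": {
  "moves": [
    {"claw":0.03,"tx":0,"ty":0,"tz":-0.02,"rx":0,"ry":0,"rz":0},
    {"claw":0.03,"tx":0,"ty":0,"tz":-0.06,"rx":0,"ry":0,"rz":0},
    {"claw":0.03,"tx":0,"ty":0,"tz":-0.1,"rx":0,"ry":0,"rz":0},
    {"claw":0.03,"tx":0.02,"ty":0.011,"tz":-0.14,"rx":0,"ry":0,"rz":0.04},
    {"claw":0.03,"tx":0.05,"ty":0.028,"tz":-0.14,"rx":0,"ry":0,"rz":0.1},
    {"claw":0.03,"tx":0.085,"ty":0.048,"tz":-0.14,"rx":0,"ry":0,"rz":0.17},
    {"claw":0.03,"tx":0.12,"ty":0.068,"tz":-0.14,"rx":0,"ry":0,"rz":0.24},
    {"claw":0.03,"tx":0.155,"ty":0.088,"tz":-0.14,"rx":0,"ry":0,"rz":0.31},
    {"claw":0.03,"tx":0.19,"ty":0.108,"tz":-0.14,"rx":0,"ry":0,"rz":0.38},
    {"claw":0.03,"tx":0.225,"ty":0.128,"tz":-0.14,"rx":0,"ry":0,"rz":0.45},
    {"claw":0.03,"tx":0.26,"ty":0.148,"tz":-0.14,"rx":0,"ry":0,"rz":0.52},
    {"claw":0.03,"tx":0.29,"ty":0.165,"tz":-0.14,"rx":0,"ry":0,"rz":0.59},
    {"claw":0.03,"tx":0.312,"ty":0.178,"tz":-0.14,"rx":0,"ry":0,"rz":0.64},
    {"claw":0.03,"tx":0.3258,"ty":0.1857,"tz":-0.14,"rx":0,"ry":0,"rz":0.664},
    {"claw":0.03,"tx":0.3258,"ty":0.1857,"tz":-0.14,"rx":0,"ry":0,"rz":0.664},
    {"claw":0.03,"tx":0.3258,"ty":0.1857,"tz":-0.14,"rx":0,"ry":0,"rz":0.664}
  ]
}}

```text
clock: 15.45
ee_pos: [0.5275, 0.1346, 0.1353]
tool_rot: [0.777, 0.63, -0.001, -0.0]
ft_force: [-0.0, 0.2, -5.7]
gripper_width: 0.0472
gripper_force: 64.1
```

Emit:
{"name": "servo_tool", "arguments": {
  "moves": [
    {"claw":0.03,"tx":0,"ty":0,"tz":0.02,"rx":0,"ry":0,"rz":0},
    {"claw":0.03,"tx":0,"ty":0,"tz":0.035,"rx":0,"ry":0,"rz":0},
    {"claw":0.03,"tx":0,"ty":0,"tz":0.035,"rx":0,"ry":0,"rz":0},
    {"claw":0.03,"tx":0,"ty":0,"tz":0.035,"rx":0,"ry":0,"rz":0}
  ]
}}

```text
clock: 15.95
ee_pos: [0.5282, 0.1348, 0.1005]
tool_rot: [0.777, 0.63, -0.0, -0.0]
ft_force: [0.6, -0.7, -4.0]
gripper_width: 0.0469
gripper_force: 63.9
```

Run:
```python
from h import *
d=snap('side','d8');s=snap('scene','s8');w=snap('wrist','w8')
o=arm.observe();X=Ro.from_quat(o['tool_rot']).as_matrix();a=np.arctan2(X[1,1],X[0,1]);print(o['clock'],o['ee_pos'],o['ft_force'],'yang',a)
def pose(c,yaw,z,pts):
    return [np.array([c[0],c[1],z])+Ro.from_euler('z',yaw).apply([x,y,0]) for x,y in pts]
K=[(-.06,-.085),(.06,-.085),(.06,.085),(-.06,.085)]
case=pose((.5283,.1355),-.208,.08,K)
ctr=o['ee_pos'][:2]+.0008*X[:2,0]; und=o['ee_pos'][2]+.0038
def f(c,cx,cy,W,H,k):
    im=cv2.resize(c['img'][cy:cy+H,cx:cx+W],None,fx=k,fy=k,interpolation=cv2.INTER_CUBIC)
    for P,col in((case,(255,0,0)),(pose(ctr,a,und,K),(0,255,0)),(pose(ctr,a,und+.02,K),(0,0,255))):
        p=[((proj(c,q)-[cx,cy])*k) for q in P]
        for t in p: cv2.circle(im,tuple(int(round(v)) for v in t),2,col,-1)
    return im
L=np.hstack([f(d,268,135,100,110,4),f(s,240,145,100,110,4)])
cv2.imwrite('pics/c8.png',L[:,:,::-1])
```

```text
16.1 [0.52878281 0.13506674 0.10153226] [-0.03498563  0.03642631 -6.3469093 ] yang -0.20803895418013912
```

View pics/c8.png

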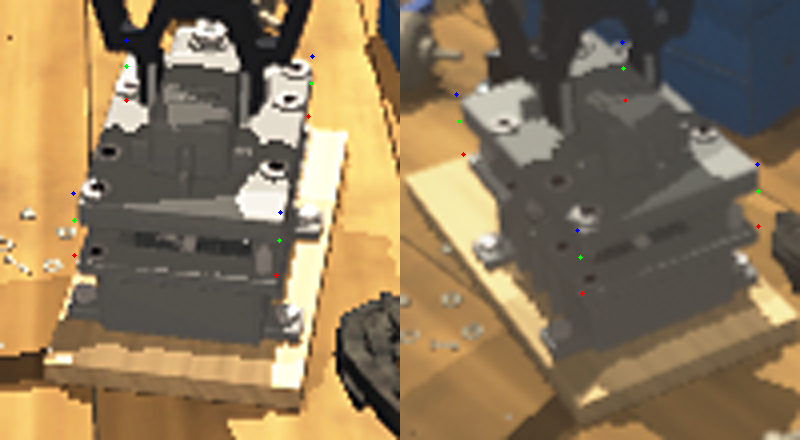

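The cover hovers square over the case. Cover and case corners are off their predicted spots by nearly the same amount in both views, about 2 px, so their relative alignment is within about 2 mm. I'll lower it while watching the force.

Emit:
{"name": "servo_tool", "arguments": {
  "moves": [
    {"claw":0.03,"tx":0,"ty":0,"tz":0.006,"rx":0,"ry":0,"rz":0},
    {"claw":0.03,"tx":0,"ty":0,"tz":0.009,"rx":0,"ry":0,"rz":0},
    {"claw":0.03,"tx":0,"ty":0,"tz":0.011,"rx":0,"ry":0,"rz":0},
    {"claw":0.03,"tx":0,"ty":0,"tz":0.011,"rx":0,"ry":0,"rz":0}
  ]
}}

```text
clock: 16.6
ee_pos: [0.5279, 0.1349, 0.0894]
tool_rot: [0.777, 0.63, -0.0, -0.0]
ft_force: [-0.4, -0.2, -6.2]
gripper_width: 0.0469
gripper_force: 64.0
```

Emit:
{"name": "servo_tool", "arguments": {
  "moves": [
    {"claw":0.03,"tx":0,"ty":0,"tz":0.002,"rx":0,"ry":0,"rz":0},
    {"claw":0.03,"tx":0,"ty":0,"tz":0.004,"rx":0,"ry":0,"rz":0},
    {"claw":0.03,"tx":0,"ty":0,"tz":0.005,"rx":0,"ry":0,"rz":0},
    {"claw":0.03,"tx":0,"ty":0,"tz":0.005,"rx":0,"ry":0,"rz":0}
  ]
}}

```text
clock: 17.1
ee_pos: [0.5277, 0.135, 0.0844]
tool_rot: [0.777, 0.63, -0.0, -0.0]
ft_force: [-3.9, -1.2, -2.1]
gripper_width: 0.0469
gripper_force: 64.4
```

Emit:
{"name": "servo_tool", "arguments": {
  "moves": [
    {"claw":0.03,"tx":-0.0003,"ty":-0.0008,"tz":0.002,"rx":0,"ry":0,"rz":0},
    {"claw":0.03,"tx":-0.0003,"ty":-0.0008,"tz":0.004,"rx":0,"ry":0,"rz":0},
    {"claw":0.03,"tx":-0.0003,"ty":-0.0008,"tz":0.006,"rx":0,"ry":0,"rz":0},
    {"claw":0.03,"tx":-0.0003,"ty":-0.0008,"tz":0.007,"rx":0,"ry":0,"rz":0},
    {"claw":0.03,"tx":-0.0003,"ty":-0.0008,"tz":0.007,"rx":0,"ry":0,"rz":0}
  ]
}}

```text
clock: 17.73
ee_pos: [0.5278, 0.1351, 0.0799]
tool_rot: [0.777, 0.63, 0.0, 0.0]
ft_force: [-8.6, 0.8, 9.7]
gripper_width: 0.0467
gripper_force: 65.9
```

Run:
```python
from h import *
o=arm.observe();X=Ro.from_quat(o['tool_rot'])
print(o['ee_pos'],o['ft_force'],'F tool',X.inv().apply(o['ft_force']),'T tool',X.inv().apply(o['torque']),o['torque'],'rotvec err',X.as_rotvec())
print(X.as_matrix()[2])
```

```text
[0.52777677 0.13510672 0.07985113] [-8.61461154  0.79822123  9.70327005] F tool [-0.99975052 -8.5879509  -9.70823037] T tool [ 1.34171646 -0.74951173  0.83115901] [-0.45492205  1.46802553 -0.83110959] rotvec err [2.44047890e+00 1.97797223e+00 9.43758388e-04]
[ 3.37301429e-04  5.38096314e-04 -9.99999798e-01]
```

Torque and force place the contact at dowel_a, the -y end, where it pushes the cover towards -x. I'll ease up 2 mm, shift and yaw to comply, and press again.

Emit:
{"name": "servo_tool", "arguments": {
  "moves": [
    {"claw":0.03,"tx":0,"ty":0,"tz":-0.003,"rx":0,"ry":0,"rz":0},
    {"claw":0.03,"tx":0,"ty":-0.001,"tz":-0.003,"rx":0,"ry":0,"rz":0.01},
    {"claw":0.03,"tx":0,"ty":-0.001,"tz":-0.003,"rx":0,"ry":0,"rz":0.01},
    {"claw":0.03,"tx":0,"ty":-0.001,"tz":-0.003,"rx":0,"ry":0,"rz":0.01}
  ]
}}

```text
clock: 18.23
ee_pos: [0.5277, 0.135, 0.0815]
tool_rot: [0.78, 0.626, 0.001, 0.001]
ft_force: [1.8, -1.0, 0.8]
gripper_width: 0.0473
gripper_force: 64.8
```

```bash
cat >> h.py <<'E'
def ft():
    o=arm.observe();X=Ro.from_quat(o['tool_rot']);m=X.as_matrix()
    print(o['clock'],o['ee_pos'].round(4),'F tool',X.inv().apply(o['ft_force']).round(2),'T tool',X.inv().apply(o['torque']).round(2),'yang',np.arctan2(m[1,1],m[0,1]).round(4),'tilt',m[2,:2].round(4))
E
python3 -c "
from h import *
ft()"
```

```text
18.225 [0.5277 0.135  0.0815] F tool [-0.58  1.94 -0.78] T tool [-0.42 -0.18 -0.13] yang -0.2172 tilt [0.0005 0.0032]
```

Emit:
{"name": "servo_tool", "arguments": {
  "moves": [
    {"claw":0.03,"tx":0,"ty":0.0002,"tz":0.002,"rx":0,"ry":0,"rz":0},
    {"claw":0.03,"tx":0,"ty":0.0002,"tz":0.004,"rx":0,"ry":0,"rz":0},
    {"claw":0.03,"tx":0,"ty":0.0002,"tz":0.006,"rx":0,"ry":0,"rz":0},
    {"claw":0.03,"tx":0,"ty":0.0002,"tz":0.006,"rx":0,"ry":0,"rz":0}
  ]
}}

```text
clock: 18.73
ee_pos: [0.5277, 0.135, 0.0766]
tool_rot: [0.78, 0.626, 0.001, 0.001]
ft_force: [0.0, -1.7, 7.4]
gripper_width: 0.0471
gripper_force: 65.8
```

```bash
python3 -c "
from h import *
ft()"
```

```text
18.725 [0.5277 0.135  0.0766] F tool [-1.61  0.42 -7.4 ] T tool [ 0.07 -0.35 -0.21] yang -0.2177 tilt [0.0004 0.0022]
```

Emit:
{"name": "servo_tool", "arguments": {
  "moves": [
    {"claw":0.03,"tx":0,"ty":0,"tz":0.001,"rx":0,"ry":0,"rz":0},
    {"claw":0.03,"tx":0,"ty":0,"tz":0.002,"rx":0,"ry":0,"rz":0},
    {"claw":0.03,"tx":0,"ty":0,"tz":0.003,"rx":0,"ry":0,"rz":0},
    {"claw":0.03,"tx":0,"ty":0,"tz":0.003,"rx":0,"ry":0,"rz":0},
    {"claw":0.03,"tx":0,"ty":0,"tz":0.003,"rx":0,"ry":0,"rz":0}
  ]
}}

```text
clock: 19.35
ee_pos: [0.5278, 0.1349, 0.0761]
tool_rot: [0.78, 0.626, 0.0, 0.001]
ft_force: [-5.9, -4.5, 20.6]
gripper_width: 0.0472
gripper_force: 67.3
```

Run:
```python
from h import *
ft()
d=snap('side','d9');w=snap('wrist','w9');s=snap('scene','s9')
im=w['img'].astype(int);c=proj(w,[.5552,.2596,.12]);print(c)
yy,xx=np.mgrid[:400,:640];m=(im.min(2)>170)&(np.hypot(xx-c[0],yy-c[1])<35)
n,l,st,ce=cv2.connectedComponentsWithStats(m.astype(np.uint8))
for i in range(1,n):
  if st[i,4]>8:print(st[i],ray(w,*ce[i],.12)[:2]-[.5552,.2596])
```

```text
19.35 [0.5278 0.1349 0.0761] F tool [ -5.69  -4.79 -20.6 ] T tool [ 1.56 -0.76 -0.24] yang -0.2177 tilt [-0.0001  0.0013]
[318.49378472 -47.67350599]
```

The TCP stopped at z=0.0761, against about 0.076 expected when flush. Force rose to 20 N and the tilt is about 0.001 rad, so the cover is seated and held. I'm handing in.

```bash
python3 -c "
from bench import arm
print(arm.close_job())"
```

```text
the job is handed in; nothing more can be done
None
```

I've handed the job in with the selector in neutral and the cover on both dowels, plug at the selector end, pressed flush at about 20 N; flushness is judged from force and height readings (no final picture viewed), and the verdict wasn't shown.

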